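# Put the dice cup to rest in its cradle

## Task

Put the red dice cup away in its stand: lay it gently (do not drop it) on its side in the sloping cradle, its closed bottom fully home against the end stop and its mouth at the raised end. Then swing the keeper lever over it, into the notch with the green mark. Leave the blue tumbler, the coaster and the dice where they are.

Things in the scene. Friction and masses are not known exactly. Their poses are not given: they have to be found in the camera images.
- stand: fixed dark wooden base plate of the dice-cup stand, 180 x 180 x 12 mm, lying on the table; origin at the centre of its underside, z up. It carries the cradle (along its -y edge) and the keeper lever (on its +y half). At the nominal start its x axis points to the robot's left.
- cradle: fixed wooden V trough on the stand, sloping up at 20 degrees. Origin = centre of the cup's underside when fully home against the end stop (52 mm above the table); x = axis of the seated cup, up the slope towards its mouth; z square to it, up. The trough, x = 4 to 86 mm, lies within |y| < 31 mm and below z = -17 mm; the end stop, x = -6 to 0, is 46 mm wide, top edge at z = -4 mm.
- cup: the red plastic dice cup, a straight round cup, 60 mm outside diameter, 92 mm high, wall 3.5 mm, about 90 g, open at the top, empty, standing upright on the table; origin at the centre of its closed underside, z along its axis to the mouth.
- keeper (a joint): angle of the aluminium keeper lever about its upright pivot, rad, growing counter-clockwise seen from above. 0 = open (black mark), 0.675 = middle black mark, 1.35 = green-marked notch, keeper arm across the cup; it can overrun to 1.65. Light friction keeps it where it is left.
- keeper_knob (a point): grip point on the upright black knob of the handle arm: on the knob's axis, 60 mm from the pivot, 124 mm above the table. The knob is a round pin 16 mm in diameter, standing 102 to 140 mm above the table.
- keeper_pivot (a point): point on the upright pivot axis of the keeper lever, 124 mm above the table (fixed on the stand). The pivot post is 18 mm in diameter. Two flat arms at right angles, 94 to 102 mm above the table: at joint 0 the handle arm (70 mm) points along the stand's +y, the keeper arm (66 mm, rubber foot down to 91 mm) along its -x.
- green_notch (a point): where keeper_knob is when the lever is exactly in the green-marked notch (124 mm above the table; the green block itself is on the outer edge of the aluminium quadrant, 22 mm farther from the pivot, top at 90 mm).
- tumbler: bystander: blue ceramic tumbler, 68 mm diameter, 80 mm high, standing upright; origin at the centre of its underside.
- coaster: bystander: round stainless coaster, 94 mm diameter, 5 mm thick; origin at the centre of its underside.
- die1: bystander: white die, 16 mm cube; origin at the centre of its lower face at the start.
- die2: bystander: white die, 16 mm cube; origin at the centre of its lower face at the start.
- die3: bystander: white die, 16 mm cube; origin at the centre of its lower face at the start.
- die4: bystander: white die, 16 mm cube; origin at the centre of its lower face at the start.
Mind the look-alikes: they are no part of the job. Of the things shaped like the cup, the red one is meant.

How it is judged:
By the outcome, as a careful person would: the job done as asked, in the order asked, and still so for the second after the job is handed in, with the robot touching nothing.
It also fails if it takes over 54 s, if anything falls off the work surface, if the arm or the gripper's body presses on something with over 40 N, if the wrist force passes 120 N, or if a joint passes its speed limit or range.

## Robot

A 7-joint arm with a two-finger parallel gripper is mounted at the origin on the work surface. World frame = base frame: x ahead of the robot, y to its left, z up, the work surface at z = 0. Lengths are in m, angles in rad, forces in N, time in s.
With the tool pointing down it reaches from about 0.4 to 0.875 m from the base axis. Payload 19.3 kg.
Tool frame: the origin (TCP) lies at the very end of the fingers, on their centre line; the grasp point (between the pads) lies 19 mm behind it; z points along the fingers, y is the line along which they close (so a half turn about z gives the same grasp; the last joint's range is limited). The gripper opens to 85 mm and grips with 20 to 120 N. Pads are 22 mm wide; open, the fingers measure 114 mm over their backs; the gripper's body (76 mm by 85 mm) begins 54 mm behind the grasp point. The pads swing forward as they close: fully open they stand 13 mm farther back than shut.
Start: joints at [1.112, 0.521, -0.036, 1.599, 0.021, 1.021, -0.113], TCP at [0.237, -0.578, 0.231] pointing down, gripper open.
Joint ranges: [-2.91, 2.91], [-0.3, 2.13], [-1.5, 1.42], [0.17, 2.43], [-1.26, 4.41], [0.16, 1.93], [-2.52, 2.52]. Speed limits (rad/s): [1.89, 1.89, 2.39, 2.39, 3.01, 3.01, 3.01].

## Interface

Orientations are given as [roll, pitch, yaw] about the fixed x, y, z axes, in that order (R = Rz(yaw) Ry(pitch) Rx(roll)).
In Python, from workcell import monitor, optics, workorder gives the robot as it stands.
- The arm moves only by the tool apply_moves, never from a script. Its arguments are lists of equal length, an entry for each row: "linear": the shift along the tool's x, y, z each as a share of 0.1 m, from -1 to 1, a list of three; "delta_rot": the turn, a rotation vector about the tool's x, y, z each as a share of 120 degrees, from -1 to 1, a list of three. A call has exactly 5 rows; each row is the pose to reach, as a shift and turn from the pose commanded when the call began, along the tool's axes at that moment; what a row does not reach only later rows make up. A row lasts 1/12 s, in which the tool goes at most 41.7 mm and 7.16 degrees, less where a joint would pass 70% of its speed; a pose out of reach is approached as far as the arm can. A call with a number of a shift or a turn outside -1 to 1 is refused whole. A call with a gripper value outside its range is refused whole. "gripper" is the opening, from -1 (shut) to 1 (fully open), set as the call begins (left out, the last holds). The fingers move at their own pace and stop on an object; "force" is the grip in N (left out, the last holds). Time passes only in rows, so rows that repeat a pose let the fingers close, or fill a call up. It gives the time, the measured TCP pose, the force, the opening and the grip force at its end, in the units of the state.
- monitor.observe(): the state, without advancing time (a new reading comes with each control period).
- optics.grab_frame(name): name is "scene" or "top" or "wrist"; returns (picture, depth): 420x560x3 uint8, red, green, blue; 420x560 float32, m along the optical axis (not along the pixel's ray), 0 where there is no reading.
- optics.camera_info(name): a dict with "fx", "fy", "cx", "cy" (pixels), "rvec" (rotation vector, rad) and "tvec" (3), from world to camera coordinates, as OpenCV has them; the wrist camera has in their place "T_tool_cam" (4x4, takes a point from camera to tool coordinates, whose origin is the TCP and whose axes are the flange's). Camera axes: x right, y down, z forward; pixel columns grow to the right and rows downward; lengths in m; the calibration is good to about 2 mm. A picture is of the moment at which its call begins: read the wrist's pose just before it. camera_info takes no time and is no camera call.
- workorder.job_done(): hands the job in; it is judged then, once.
The state is a dict: "clock": time; "qpos": joint angles; "qd": joint speeds; "joint_efforts": joint torques, N m; "position": TCP position; "tool_rot": TCP orientation; "force": force on the tool from outside, world axes, zero at the start; "moment": the same for the moment, N m; "grip_width": finger opening in m; "finger_force": force on a finger pad.
Only numpy, scipy, OpenCV 4.12 (cv2) and the standard library are available. Lean on these libraries where they do the work, as an engineer would, in place of code of your own. Each camera call takes 0.05 s, during which the arm holds its last target. There are 200 camera calls.

## Working session

There is one attempt and no reset: what is moved stays moved. The work goes in short steps, Python scripts to look and compute and a tool call to move; the robot and the scene stay as the last step left them, time stands still between calls to the robot, and variables do not carry over. Pictures are saved under pics/ and viewed, at most 10 in all, crops included, and the job is handed in when it is done.

Besides the shell and the picture viewer there is one more tool, called after ">>>" by a JSON object that holds its "method" and its "body", one argument or row to a line. apply_moves: Moves the arm, as the interface text tells. Its arguments: {"type":"object","properties":{"linear":{"type":"array"},"delta_rot":{"type":"array"},"gripper":{"type":"number"},"force":{"type":"number"}},"required":["linear","delta_rot"]}

```bash
mkdir -p pics; ls; cat > h.py <<'E'
import numpy as np, cv2
from scipy.spatial.transform import Rotation as R
from workcell import monitor, optics, workorder
def pose(s=None):
    s=s or monitor.observe(); return np.array(s["position"]),R.from_euler('xyz',s["tool_rot"])
def extr(n,s=None):
    c=optics.camera_info(n)
    if "rvec" in c:
        Rc=cv2.Rodrigues(np.array(c["rvec"],float))[0]; t=np.array(c["tvec"]).ravel(); return c,Rc.T,-Rc.T@t
    p,r=pose(s); T=np.array(c["T_tool_cam"]); return c,r.as_matrix()@T[:3,:3],r.as_matrix()@T[:3,3]+p
def cloud(n,d,s=None):
    c,Rw,o=extr(n,s); v,u=np.indices(d.shape)
    P=np.stack([(u-c["cx"])/c["fx"]*d,(v-c["cy"])/c["fy"]*d,d],-1)
    return P@Rw.T+o
def ray(n,u,v,z,s=None):
    c,Rw,o=extr(n,s); q=Rw@np.array([(u-c["cx"])/c["fx"],(v-c["cy"])/c["fy"],1]); return o+q*(z-o[2])/q[2]
E
python3 - <<'E'
from h import *
s=monitor.observe(); print(s)
for n in("top","scene"):
    im,d=optics.grab_frame(n); np.savez(f"{n}.npz",im=im,d=d)
    cv2.imwrite(f"pics/{n}0.png",im[:,:,::-1]); c,Rw,o=extr(n); print(n,c["fx"],o,Rw[:,2])
E
```

```text
pics
{'clock': 0.0, 'qpos': array([ 1.11176049,  0.52203803, -0.03633629,  1.59997945,  0.0212337 ,
        1.02111909, -0.11281413]), 'qd': array([ 0.00057468, -0.0012381 , -0.00032764,  0.00035956, -0.00089661,
       -0.00010579, -0.00036062]), 'joint_efforts': array([-1.30373901e-03, -9.27108979e+01,  1.97985895e+00, -3.69931841e+01,
        1.78442494e-02,  8.21690366e-03, -2.38669692e-06]), 'position': array([ 0.23678058, -0.57805209,  0.23072091]), 'tool_rot': array([-3.14043963e+00,  1.07074336e-04,  3.88836605e-01]), 'force': array([-0.43554788,  0.40385569,  0.38076201]), 'moment': array([-0.00982797, -0.05635273, -0.02271011]), 'finger_force': 0.0, 'grip_width': 0.08538269921484058}
top 403.4505965151144 [ 0.43093537 -0.15280659  1.18786256] [ 0.12452602  0.023043   -0.99194873]
scene 462.2215419568298 [1.39411138 0.03444491 0.62205215] [-0.83873112 -0.1834904  -0.51270008]
```

View pics/top0.png

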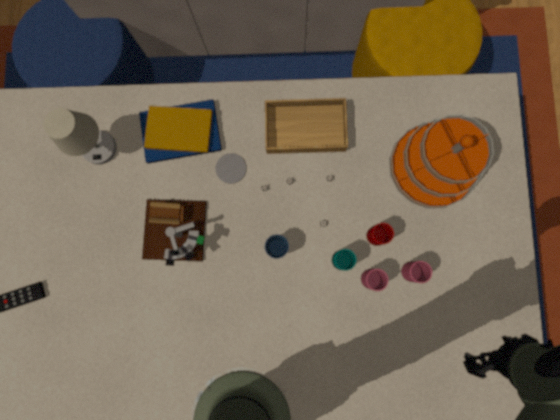

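View pics/scene0.png

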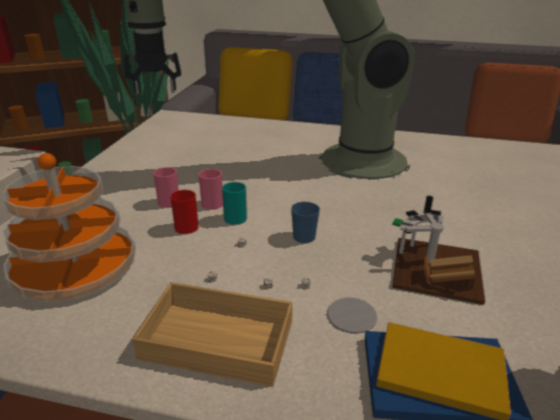

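The top view shows the red cup at (380,234), blue tumbler (276,246), stand (175,230) with cradle at its upper edge and the black knob near (170,260), green block at (200,240). The scene view shows the red cup at (185,212), stand (438,268), knob (429,203). Next: measuring with depth.

```bash
python3 - <<'E'
from h import *
D={n:np.load(n+".npz") for n in("top","scene")}
for n in D:
    im,d=D[n]["im"],D[n]["d"]; P=cloud(n,d); hsv=cv2.cvtColor(im,cv2.COLOR_RGB2HSV)
    H,S,V=[hsv[...,i].astype(int) for i in range(3)]
    near=(d>0)&(P[...,0]>.2)&(P[...,0]<.95)
    red=((H<6)|(H>174))&(S>190)&(V>60)&near&(P[...,2]>.02)&(P[...,2]<.12)&(P[...,1]<0)
    q=P[red]; print(n,"red",len(q),q.min(0),q.max(0))
    rim=q[q[:,2]>.085]; 
    if len(rim)>4: 
        (c,r)=cv2.minEnclosingCircle(rim[:,:2].astype(np.float32)); print(" rim",len(rim),c,r)
    # rays: mask contour
    if n=="top":
        lo=(P[...,2]>.004)&(P[...,2]<.022)&(V<110)&(P[...,1]>.05)&(P[...,1]<.4)&(P[...,0]>.35)&(P[...,0]<.75)
    st=(P[...,1]>.03)&(P[...,1]<.4)&(P[...,0]>.35)&(P[...,0]<.75)&(d>0)
    if n=="top":
        dk=((V<75)&(S>90)&(H<20)&st).astype(np.uint8); 
        k,l,sts,_=cv2.connectedComponentsWithStats(dk); j=1+np.argmax(sts[1:,4]); print(sts[j])
        pts=np.argwhere(((V<110)&(P[...,2]>.006)&(P[...,2]<.02)&st))[:,::-1]
        hull=np.array([ray(n,u,v,.012)[:2] for u,v in np.argwhere(l==j)[:,::-1]],np.float32)
        print("plate rect",cv2.minAreaRect(hull))
        for z0 in np.arange(0.02,.15,.01):
            m=st&(P[...,2]>z0)&(P[...,2]<=z0+.01); q=P[m]
            if len(q): print(round(z0,2),len(q),q.mean(0).round(3),q[:,:2].min(0).round(3),q[:,:2].max(0).round(3))
    g=(H>45)&(H<85)&(S>120)&st; q=P[g]; print("green",g.sum(),q.mean(0),np.argwhere(g).mean(0))
    m=st&(P[...,2]>.125)&(P[...,2]<.15); q=P[m]; print("knob",len(q),q.mean(0),V[m].mean())
im=D["top"]["im"][185:275,130:230]; cv2.imwrite("pics/ts.png",cv2.resize(im[:,:,::-1],None,fx=6,fy=6,interpolation=cv2.INTER_CUBIC))
im=D["scene"]["im"][185:305,385:495]; cv2.imwrite("pics/ss.png",cv2.resize(im[:,:,::-1],None,fx=5,fy=5,interpolation=cv2.INTER_CUBIC))
E
```

```text
top red 210 [ 0.48234429 -0.4245481   0.0201206 ] [ 0.53618164 -0.36728533  0.0973004 ]
 rim 48 (0.5094247460365295, -0.3953304886817932) 0.028754517436027527
[ 143  200   63   59 1562]
plate rect ((0.5403610467910767, 0.19377636909484863), (0.17676109075546265, 0.17366762459278107), 87.15486145019531)
0.02 118 [0.606 0.2   0.025] [0.471 0.137] [0.75  0.281]
0.03 172 [0.583 0.202 0.035] [0.474 0.138] [0.614 0.24 ]
0.04 258 [0.586 0.214 0.045] [0.517 0.159] [0.614 0.26 ]
0.05 130 [0.584 0.225 0.054] [0.517 0.158] [0.616 0.256]
0.06 40 [0.578 0.233 0.063] [0.518 0.17 ] [0.617 0.251]
0.07 2 [0.568 0.208 0.074] [0.523 0.17 ] [0.613 0.247]
0.08 279 [0.482 0.143 0.088] [0.435 0.089] [0.527 0.199]
0.09 274 [0.483 0.141 0.092] [0.435 0.089] [0.551 0.198]
0.1 216 [0.521 0.161 0.104] [0.459 0.114] [0.55  0.191]
0.11 6 [0.468 0.155 0.115] [0.461 0.153] [0.474 0.158]
0.12 7 [0.468 0.155 0.124] [0.461 0.153] [0.474 0.158]
0.13 19 [0.57  0.245 0.137] [0.461 0.152] [0.749 0.4  ]
0.14 28 [0.529 0.211 0.143] [0.463 0.153] [0.75 0.4 ]
green 56 [0.50213536 0.10243128 0.08145533] [239.96428571 199.76785714]
knob 49 [0.54238566 0.22180675 0.13993835] 51.40816326530612
scene red 785 [ 0.48030241 -0.4242962   0.02015685] [ 0.54387392 -0.36582129  0.09288632]
 rim 121 (0.5131677389144897, -0.3980506956577301) 0.03181365132331848
green 35 [0.5091206  0.09937747 0.08885618] [221.82857143 397.28571429]
knob 59 [0.47390787 0.16066852 0.13446431] 48.83050847457627
```

View pics/ts.png

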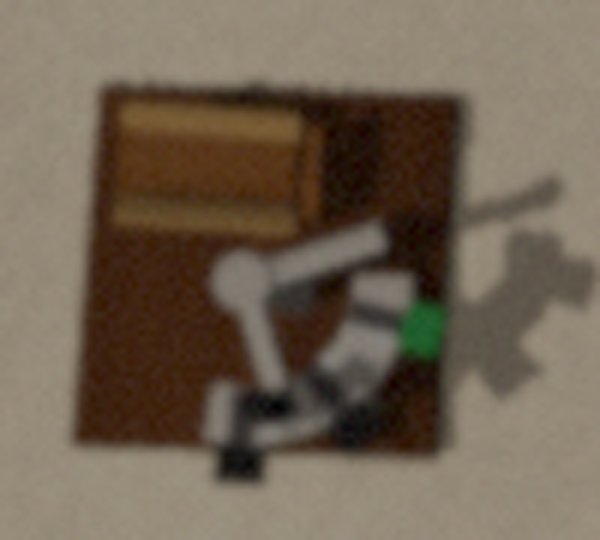

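View pics/ss.png

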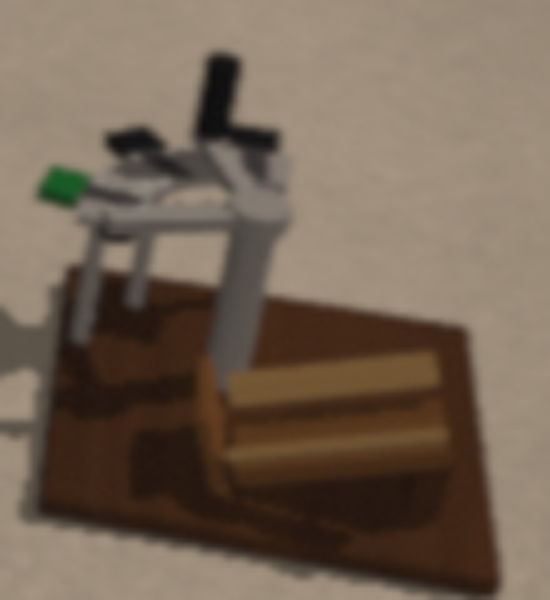

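The crops confirm it: end stop on the right (world −y), cradle rising to +y, lever part-way (~0.3 rad), green block at crop (423,330). Cup centre is about (0.511, −0.397). I'll start moving towards it.

>>> {"method": "apply_moves", "body": {
  "linear": [
    [0.2,-0.04,0],
    [0.4,-0.08,0],
    [0.6,-0.12,0],
    [0.8,-0.16,0],
    [1.0,-0.2,0]
  ],
  "delta_rot": [
    [0,0,0],
    [0,0,0],
    [0,0,0],
    [0,0,0],
    [0,0,0]
  ],
  "gripper": 1,
  "force": 35
}}

```text
clock: 0.52
position: [0.3225, -0.5212, 0.231]
tool_rot: [-3.141, 0.0, 0.389]
force: [-0.3, 0.1, -0.2]
grip_width: 0.0854
finger_force: 0.0
```

```bash
python3 - <<'E'
from h import *
s=monitor.observe(); print(s["clock"],s["qpos"].round(3),s["position"].round(4),np.round(s["tool_rot"],3))
im,d=np.load("top.npz").values(); P=cloud("top",d); hsv=cv2.cvtColor(im,cv2.COLOR_RGB2HSV); H,S,V=[hsv[...,i].astype(int) for i in range(3)]
# plate edges from gradient-crossing along scanlines (table grey vs plate)
g=cv2.GaussianBlur(im[...,2].astype(float),(0,0),.8); 
def cross(line,thr):  # first sub-pixel downward crossing
    for i in range(1,len(line)):
        if line[i]<thr<=line[i-1]: return i-1+(line[i-1]-thr)/(line[i-1]-line[i])
E={'far':[],'left':[],'near':[],'right':[]}; thr=70
print("blue levels table/plate",g[190,160],g[235,155])
for u in range(152,203):
    c=cross(g[192:215,u],thr); 
    if c: E['far'].append(ray("top",u,192+c,.012)[:2])
    if u<162:
        c=cross(g[275:245:-1,u],thr); 
        if c: E['near'].append(ray("top",u,275-c,.012)[:2])
for v in range(206,254):
    c=cross(g[v,132:160],thr); 
    if c: E['left'].append(ray("top",132+c,v,.012)[:2])
for k,p in E.items():
    if len(p)<5: print(k,len(p)); continue
    p=np.array(p,np.float32); l=cv2.fitLine(p,cv2.DIST_HUBER,0,.01,.01).ravel(); n=np.array([-l[1],l[0]]); print(k,len(p),l.round(4),np.abs((p-l[2:])@n).mean(),"yaw",np.degrees(np.arctan2(l[1],l[0])))
# cradle wood (light) pixels: yaw via trough edges in depth
wood=(H>8)&(H<22)&(V>85)&(S>90)&(P[...,2]>.02)&(P[...,2]<.08)&(P[...,1]<.3)&(P[...,1]>.1)&(P[...,0]>.52)&(P[...,0]<.65)
q=P[wood].astype(np.float32); print(len(q),q.mean(0),cv2.minAreaRect(q[:,:2]))
for n in ("top","scene"):
    im,d=np.load(n+".npz").values(); P=cloud(n,d); V=im.max(-1); st=(P[...,1]>.1)&(P[...,1]<.23)&(P[...,0]>.43)&(P[...,0]<.56)
    k=P[st&(P[...,2]>.11)&(P[...,2]<.15)]; print(n,"knob",len(k),np.median(k,0),k.min(0),k.max(0))
    arm=P[st&(P[...,2]>.096)&(P[...,2]<.108)&(V>90)].astype(np.float32); print(" arms",len(arm),arm.min(0),arm.max(0))
    # pivot head pixel-> keeper arm line
    a=arm[(arm[:,1]<.155)&(arm[:,0]>.5)]; 
    if len(a)>8: print(" keeper arm line",cv2.fitLine(a[:,:2],cv2.DIST_HUBER,0,.01,.01).ravel())
E
```

```text
0.5167 [ 0.957  0.503 -0.053  1.632  0.03   1.008 -0.288] [ 0.3225 -0.5212  0.231 ] [-3.141  0.     0.389]
blue levels table/plate 122.66683796843951 15.989361402336852
far 51 [0.055  0.9985 0.6274 0.1734] 0.0004424309 yaw 86.84773
left 48 [ 0.9984 -0.0557  0.5217  0.2854] 0.00012011998 yaw -3.1919136
near 10 [0.0533 0.9986 0.4536 0.2453] 0.00012293745 yaw 86.94523
right 0Traceback (most recent call last):
  File "<stdin>", line 25, in <module>
cv2.error: OpenCV(4.12.0) /io/opencv/modules/imgproc/src/convhull.cpp:143: error: (-215:Assertion failed) total >= 0 && (depth == CV_32F || depth == CV_32S) in function 'convexHull'
```

```bash
cat >> h.py <<'E'
def go(p,Rt,s=None):
    p0,r0=pose(s); print("lin share",(r0.inv().apply(np.array(p)-p0)/.1).round(3),"rot share",((r0.inv()*Rt).as_rotvec()/np.radians(120)).round(4))
def frame(y,z): # tool orientation from y,z axes
    y=y/np.linalg.norm(y); z=z-y*(y@z); z/=np.linalg.norm(z); return R.from_matrix(np.column_stack([np.cross(y,z),y,z]))
YAW=np.radians(86.87); SX=np.array([np.cos(YAW),np.sin(YAW),0]); SY=np.array([-SX[1],SX[0],0]); SZ=np.array([0,0,1.]); SC=np.array([.5399,.1945,0])
def st(P): Q=np.asarray(P)-SC; return np.stack([Q@SX,Q@SY,Q@SZ],-1)
CUP=np.array([.511,-.397,0])
E
python3 - <<'E'
from h import *
a=np.radians(42); h=np.array([np.cos(a),np.sin(a),0]); y=np.array([np.sin(a),-np.cos(a),0]); t=np.radians(20)
z=np.sin(t)*h-np.cos(t)*SZ
G=frame(y,z); p=CUP+.0035*h; go(p+[0,0,.17],G); print(p,G.as_euler('xyz'))
for n in ("top","scene"):
    im,d=np.load(n+".npz").values(); P=cloud(n,d); Q=st(P); V=im.max(-1); hsv=cv2.cvtColor(im,cv2.COLOR_RGB2HSV); H=hsv[...,0]
    on=(abs(Q[...,0])<.1)&(abs(Q[...,1])<.11)&(d>0)
    k=Q[on&(Q[...,2]>.112)&(Q[...,2]<.16)]; print(n,"knob",len(k),np.median(k,0).round(4),k.min(0).round(4),k.max(0).round(4))
    m=on&(Q[...,2]>.096)&(Q[...,2]<.110)&(V>90); A=Q[m]; print(" arms",len(A),A.min(0).round(3),A.max(0).round(3),A[:,2].mean())
    w=on&(Q[...,1]<0)&(Q[...,2]>.018)&(Q[...,2]<.09); q=Q[w]; print(" cradle",len(q),q.min(0).round(4),q.max(0).round(4), V[w].mean())
    for x0 in np.arange(-.05,.09,.01):
        b=q[(q[:,0]>=x0)&(q[:,0]<x0+.01)]
        if len(b)>2: i=b[:,2].argmax(); print("  ",x0.round(2),len(b),"y",b[:,1].min().round(4),b[:,1].max().round(4),"zmax",b[i].round(4))
E
```

```text
lin share [ 2.248 -0.446  0.61 ] rot share [ 0.0284  0.165  -0.1628]
[ 0.51360101 -0.39465804  0.        ] [ 3.14159265 -0.34906585  0.73303829]
top knob 47 [-0.041   0.0694  0.1398] [-0.0461  0.0616  0.1136] [-0.0321  0.0772  0.1464]
 arms 221 [-0.098 -0.014  0.096] [-0.004  0.079  0.11 ] 0.10369373117515342
 cradle 672 [-0.0729 -0.0807  0.018 ] [ 0.0785 -0.0141  0.0704] 90.97916666666667
   -0.04 16 y -0.0648 -0.0213 zmax [-0.0319 -0.0327  0.0509]
   -0.03 28 y -0.0678 -0.0217 zmax [-0.0293 -0.0269  0.0505]
   -0.02 44 y -0.074 -0.016 zmax [-0.0113 -0.07    0.0483]
   -0.01 79 y -0.0746 -0.0152 zmax [-0.0007 -0.0665  0.0505]
   0.0 77 y -0.0738 -0.0152 zmax [ 0.0074 -0.0199  0.0516]
   0.01 78 y -0.0722 -0.0141 zmax [ 0.0197 -0.0188  0.0579]
   0.02 81 y -0.0744 -0.0161 zmax [ 0.0235 -0.0705  0.0575]
   0.03 80 y -0.0737 -0.0155 zmax [ 0.0364 -0.0695  0.0616]
   0.04 84 y -0.0732 -0.0153 zmax [ 0.0496 -0.0686  0.0649]
   0.05 77 y -0.0743 -0.0169 zmax [ 0.0564 -0.0704  0.0704]
   0.06 23 y -0.0622 -0.0298 zmax [ 0.0602 -0.0411  0.0535]
scene knob 101 [-0.0372  0.0628  0.1291] [-0.0
[... 173 characters left out ...]
.0001  0.0882] 87.96619718309859
   -0.04 21 y -0.0683 -0.0219 zmax [-0.0302 -0.0638  0.0468]
   -0.03 74 y -0.0722 -0.0235 zmax [-0.027  -0.0343  0.049 ]
   -0.02 72 y -0.0765 -0.0001 zmax [-0.0155 -0.0001  0.0637]
   -0.01 106 y -0.0774 -0.019 zmax [-0.0001 -0.0236  0.0445]
   0.0 108 y -0.0769 -0.0181 zmax [ 0.0063 -0.0745  0.0479]
   0.01 115 y -0.0782 -0.0179 zmax [ 0.0186 -0.0233  0.0509]
   0.02 118 y -0.0772 -0.0188 zmax [ 0.0297 -0.0756  0.054 ]
   0.03 113 y -0.0761 -0.0174 zmax [ 0.0391 -0.0195  0.0576]
   0.04 120 y -0.0774 -0.019 zmax [ 0.0498 -0.0222  0.0618]
   0.05 141 y -0.0788 -0.0201 zmax [ 0.0569 -0.0209  0.065 ]
   0.06 76 y -0.0713 -0.0249 zmax [ 0.06   -0.0249  0.0584]
```

>>> {"method": "apply_moves", "body": {
  "linear": [
    [0.2,-0.04,0.04],
    [0.4,-0.08,0.08],
    [0.6,-0.12,0.12],
    [0.8,-0.16,0.16],
    [1.0,-0.2,0.2]
  ],
  "delta_rot": [
    [0,0,0],
    [0,0,0],
    [0,0,0],
    [0,0,0],
    [0,0,0]
  ]
}}

```text
clock: 0.93
position: [0.4074, -0.4647, 0.2108]
tool_rot: [-3.141, 0.0, 0.389]
force: [0.1, -0.5, -0.6]
grip_width: 0.0852
finger_force: 0.0
```

>>> {"method": "apply_moves", "body": {
  "linear": [
    [0.2,-0.04,0.04],
    [0.4,-0.08,0.08],
    [0.6,-0.12,0.12],
    [0.8,-0.16,0.16],
    [1.0,-0.2,0.2]
  ],
  "delta_rot": [
    [0.006,0.033,-0.033],
    [0.012,0.066,-0.066],
    [0.018,0.1,-0.1],
    [0.024,0.133,-0.133],
    [0.028,0.165,-0.163]
  ]
}}

```text
clock: 1.35
position: [0.4924, -0.4088, 0.1913]
tool_rot: [3.139, -0.352, 0.737]
force: [0.5, -0.7, -1.1]
grip_width: 0.0854
finger_force: 0.0
```

```bash
cat >> h.py <<'E'
a_=np.radians(42); h_=np.array([np.cos(a_),np.sin(a_),0]); y_=np.array([np.sin(a_),-np.cos(a_),0]); t_=np.radians(20)
G=frame(y_,np.sin(t_)*h_-np.cos(t_)*SZ)
E
python3 - <<'E'
from h import *
s=monitor.observe(); print(s["qpos"].round(3),s["position"].round(4),np.round(s["tool_rot"],3))
im,d=optics.grab_frame("wrist"); P=cloud("wrist",d,s); hsv=cv2.cvtColor(im,cv2.COLOR_RGB2HSV); H,S,V=[hsv[...,i].astype(int) for i in range(3)]
red=((H<6)|(H>174))&(S>170)&(V>50)&(d>0)&(P[...,2]>.01); q=P[red]; print(len(q),q.min(0),q.max(0))
rim=q[q[:,2]>.086]; 
if len(rim)>10: print("rim",len(rim),cv2.minEnclosingCircle(rim[:,:2].astype(np.float32)))
cv2.imwrite("pics/w1.png",im[:,:,::-1])
go(CUP+.0035*h_+[0,0,.13],G,s)
E
```

```text
[ 1.006  0.617 -0.345  1.62  -0.195  0.9    0.01 ] [ 0.4924 -0.4088  0.1913] [ 3.139 -0.352  0.737]
718 [ 0.48068249 -0.42632832  0.01259853] [ 0.53892033 -0.36858058  0.09439319]
rim 585 ((0.5099402070045471, -0.39740800857543945), 0.02942482754588127)
lin share [0.025 0.036 0.663] rot share [ 0.0007 -0.0015  0.0019]
```

>>> {"method": "apply_moves", "body": {
  "linear": [
    [0,0.01,0.15],
    [0.01,0.02,0.3],
    [0.01,0.03,0.45],
    [0.015,0.03,0.6],
    [0.015,0.03,0.66]
  ],
  "delta_rot": [
    [0,0,0],
    [0,0,0],
    [0,0,0],
    [0,0,0],
    [0,0,0]
  ]
}}

```text
clock: 1.82
position: [0.5112, -0.3944, 0.1279]
tool_rot: [-3.14, -0.347, 0.733]
force: [0.5, -0.2, -0.0]
grip_width: 0.0852
finger_force: 0.0
```

>>> {"method": "apply_moves", "body": {
  "linear": [
    [-0.07,0,0.2],
    [-0.14,0,0.4],
    [-0.21,0,0.6],
    [-0.27,0,0.75],
    [-0.27,0,0.75]
  ],
  "delta_rot": [
    [0,0,0],
    [0,0,0],
    [0,0,0],
    [0,0,0],
    [0,0,0]
  ]
}}

```text
clock: 2.23
position: [0.5102, -0.3946, 0.0472]
tool_rot: [-3.138, -0.347, 0.732]
force: [-0.5, 0.1, -0.1]
grip_width: 0.0848
finger_force: 0.0
```

>>> {"method": "apply_moves", "body": {
  "linear": [
    [0,0,0],
    [0,0,0],
    [0,0,0],
    [0,0,0],
    [0,0,0]
  ],
  "delta_rot": [
    [0,0,0],
    [0,0,0],
    [0,0,0],
    [0,0,0],
    [0,0,0]
  ],
  "gripper": -0.2,
  "force": 30
}}

```text
clock: 2.65
position: [0.5125, -0.3959, 0.0516]
tool_rot: [3.138, -0.349, 0.734]
force: [-1.5, -0.6, 8.1]
grip_width: 0.0579
finger_force: 33.2
```

>>> {"method": "apply_moves", "body": {
  "linear": [
    [0,0,0],
    [0,0,0],
    [0,0,0],
    [0,0,0],
    [0,0,0]
  ],
  "delta_rot": [
    [0,0,0],
    [0,0,0],
    [0,0,0],
    [0,0,0],
    [0,0,0]
  ]
}}

```text
clock: 3.07
position: [0.5125, -0.3959, 0.0516]
tool_rot: [3.138, -0.349, 0.734]
force: [-1.1, -0.2, 8.9]
grip_width: 0.0583
finger_force: 33.2
```

>>> {"method": "apply_moves", "body": {
  "linear": [
    [0.03,0,-0.08],
    [0.1,0,-0.27],
    [0.19,0,-0.5],
    [0.27,0,-0.74],
    [0.34,0,-0.94]
  ],
  "delta_rot": [
    [0,0,0],
    [0,0,0],
    [0,0,0],
    [0,0,0],
    [0,0,0]
  ]
}}

```text
clock: 3.48
position: [0.5119, -0.3954, 0.1527]
tool_rot: [3.139, -0.349, 0.735]
force: [0.9, 0.5, -0.8]
grip_width: 0.0579
finger_force: 32.6
```

>>> {"method": "apply_moves", "body": {
  "linear": [
    [0.07,0,-0.19],
    [0.14,0,-0.38],
    [0.2,0,-0.56],
    [0.27,0,-0.75],
    [0.34,0,-0.94]
  ],
  "delta_rot": [
    [0,0,0],
    [0,0,0],
    [0,0,0],
    [0,0,0],
    [0,0,0]
  ]
}}

```text
clock: 3.9
position: [0.5112, -0.3951, 0.252]
tool_rot: [3.139, -0.348, 0.734]
force: [-0.3, 0.1, -1.2]
grip_width: 0.0581
finger_force: 32.6
```

```bash
python3 - <<'E'
from h import *
s=monitor.observe(); print(s["qpos"].round(3),s["position"].round(4),np.round(s["tool_rot"],3),s["grip_width"])
p0,r0=pose(s); print("in tool: +Y",r0.inv().apply([0,1,0]).round(3),"+X",r0.inv().apply([1,0,0]).round(3))
im,d=optics.grab_frame("wrist"); cv2.imwrite("pics/w2.png",im[:,:,::-1])
P=cloud("wrist",d,s)
for n in ("scene","top"):
  im,d=optics.grab_frame(n); P=cloud(n,d); hsv=cv2.cvtColor(im,cv2.COLOR_RGB2HSV); H,S,V=[hsv[...,i].astype(int) for i in range(3)]
  red=((H<6)|(H>174))&(S>170)&(V>50)&(d>0)&(P[...,2]>.05)&(P[...,2]<.4)&(P[...,1]<-.25)&(P[...,0]<.65); q=P[red]; print(n,len(q),q.min(0),q.max(0))
# final pose
t=np.radians(40); F=frame(-SY,-np.cos(t)*SX-np.sin(t)*SZ); print("F",F.as_euler('xyz'),((r0.inv()*F).as_rotvec()/np.radians(120)).round(3))
C=SC-.0275*SX-.046*SY+.052*SZ; print(C)
E
```

```text
[ 0.964  0.554 -0.34   1.557 -0.198  1.006 -0.058] [ 0.5112 -0.3951  0.252 ] [ 3.139 -0.348  0.734] 0.058088579842418595
in tool: +Y [ 0.63  -0.743  0.227] +X [0.698 0.669 0.255]
scene 1462 [-1.15540295 -1.9500554   0.05026705] [ 0.54508347 -0.36567561  0.2964965 ]
top 518 [ 0.48657544 -0.42936716  0.20487406] [ 0.53652914 -0.36675828  0.3327239 ]
F [3.14159265 0.87266463 1.51616752] [-0.102 -0.551 -0.384]
[0.58432983 0.16452935 0.052     ]
```

>>> {"method": "apply_moves", "body": {
  "linear": [
    [0.1,-0.12,0.04],
    [0.26,-0.31,0.1],
    [0.45,-0.52,0.17],
    [0.64,-0.74,0.24],
    [0.83,-0.94,0.31]
  ],
  "delta_rot": [
    [0,0,0],
    [0,0,0],
    [0,0,0],
    [0,0,0],
    [0,0,0]
  ]
}}

```text
clock: 4.47
position: [0.5135, -0.2645, 0.2486]
tool_rot: [3.141, -0.348, 0.733]
force: [0.6, -0.5, 0.7]
grip_width: 0.0582
finger_force: 32.7
```

>>> {"method": "apply_moves", "body": {
  "linear": [
    [0.17,-0.19,0.06],
    [0.34,-0.38,0.12],
    [0.5,-0.56,0.19],
    [0.67,-0.75,0.25],
    [0.83,-0.94,0.31]
  ],
  "delta_rot": [
    [-0.008,-0.04,-0.028],
    [-0.016,-0.08,-0.056],
    [-0.024,-0.12,-0.084],
    [-0.031,-0.165,-0.115],
    [-0.04,-0.2,-0.14]
  ]
}}

```text
clock: 4.88
position: [0.5172, -0.139, 0.2484]
tool_rot: [3.019, 0.086, 0.998]
force: [-0.2, 0.1, -1.8]
grip_width: 0.0582
finger_force: 32.7
```

```bash
cat >> h.py <<'E'
F=frame(-SY,-np.cos(np.radians(40))*SX-np.sin(np.radians(40))*SZ)
C=SC-.0275*SX-.046*SY+.052*SZ; AX=np.cos(t_)*SX+np.sin(t_)*SZ; AZ=-np.sin(t_)*SX+np.cos(t_)*SZ
CT=np.array([-.020,0,.0475])
def tcp(c): return c-F.apply(CT)
E
python3 - <<'E'
from h import *
s=monitor.observe(); print(s["qpos"].round(3),s["position"].round(4),np.round(s["tool_rot"],3),s["grip_width"])
w=tcp(C+.04*AX+.12*SZ); print(w,tcp(C)); go(w,F,s)
p0,r0=pose(s); print("in tool: +Y",r0.inv().apply([0,1,0]).round(3),"+X",r0.inv().apply([1,0,0]).round(3),"+Z",r0.inv().apply([0,0,1]).round(3))
E
```

```text
[ 0.299  0.33  -0.291  1.879  0.294  0.905 -0.72 ] [ 0.5172 -0.139   0.2484] [3.019 0.086 0.998] 0.0582486598552877
[0.58907092 0.25123038 0.20089233] [0.58701857 0.21369875 0.06721152]
lin share [ 3.696 -1.52  -0.028] rot share [-0.0625 -0.3517 -0.2469]
in tool: +Y [ 0.837 -0.529 -0.138] +X [0.54  0.84  0.057] +Z [-0.086  0.122 -0.989]
```

>>> {"method": "apply_moves", "body": {
  "linear": [
    [0.2,-0.08,-0.04],
    [0.4,-0.16,-0.08],
    [0.6,-0.24,-0.12],
    [0.8,-0.32,-0.16],
    [1.0,-0.41,-0.2]
  ],
  "delta_rot": [
    [-0.007,-0.04,-0.028],
    [-0.014,-0.08,-0.056],
    [-0.021,-0.12,-0.084],
    [-0.028,-0.16,-0.112],
    [-0.035,-0.2,-0.14]
  ]
}}

```text
clock: 5.3
position: [0.536, -0.0302, 0.2552]
tool_rot: [3.024, 0.539, 1.25]
force: [0.0, -0.3, -2.0]
grip_width: 0.0579
finger_force: 32.7
```

```bash
python3 - <<'E'
from h import *
s=monitor.observe(); print(s["qpos"].round(3),s["position"].round(4),np.round(s["tool_rot"],3),s["grip_width"])
w=tcp(C+.04*AX+.12*SZ); go(w,F,s)
E
```

```text
[-0.137  0.474 -0.298  1.764  0.634  1.293 -1.007] [ 0.536  -0.0302  0.2552] [3.024 0.539 1.25 ] 0.05785310729273104
lin share [ 2.714 -0.265 -1.03 ] rot share [-0.0274 -0.1521 -0.1062]
```

>>> {"method": "apply_moves", "body": {
  "linear": [
    [0.2,-0.02,-0.09],
    [0.4,-0.04,-0.18],
    [0.6,-0.06,-0.27],
    [0.8,-0.08,-0.36],
    [1.0,-0.1,-0.45]
  ],
  "delta_rot": [
    [-0.005,-0.03,-0.021],
    [-0.011,-0.06,-0.042],
    [-0.016,-0.09,-0.064],
    [-0.022,-0.12,-0.085],
    [-0.027,-0.152,-0.106]
  ]
}}

```text
clock: 5.72
position: [0.5556, 0.0773, 0.241]
tool_rot: [-3.14, 0.871, 1.516]
force: [-0.4, -1.2, -0.3]
grip_width: 0.0581
finger_force: 32.7
```

```bash
python3 - <<'E'
from h import *
s=monitor.observe(); print(s["qpos"].round(3),s["position"].round(4),np.round(s["tool_rot"],3),s["grip_width"])
w=tcp(C+.04*AX+.12*SZ); go(w,F,s)
E
```

```text
[-0.422  0.704 -0.296  1.585  0.766  1.617 -1.04 ] [0.5556 0.0773 0.241 ] [-3.14   0.871  1.516] 0.05811219265036208
lin share [ 1.437  0.237 -1.085] rot share [-0.0009 -0.0008  0.0001]
```

>>> {"method": "apply_moves", "body": {
  "linear": [
    [0.14,0.02,-0.11],
    [0.29,0.05,-0.22],
    [0.43,0.07,-0.33],
    [0.58,0.1,-0.44],
    [0.72,0.12,-0.54]
  ],
  "delta_rot": [
    [0,0,0],
    [0,0,0],
    [0,0,0],
    [0,0,0],
    [0,0,0]
  ]
}}

```text
clock: 6.13
position: [0.5727, 0.164, 0.2205]
tool_rot: [-3.14, 0.868, 1.515]
force: [-0.2, -0.2, -1.8]
grip_width: 0.058
finger_force: 32.8
```

>>> {"method": "apply_moves", "body": {
  "linear": [
    [0.14,0.02,-0.11],
    [0.29,0.05,-0.22],
    [0.43,0.07,-0.33],
    [0.58,0.1,-0.44],
    [0.72,0.12,-0.54]
  ],
  "delta_rot": [
    [0,0,0],
    [0,0,0],
    [0,0,0],
    [0,0,0],
    [0,0,0]
  ]
}}

```text
clock: 6.55
position: [0.5897, 0.2507, 0.2004]
tool_rot: [-3.14, 0.868, 1.514]
force: [0.5, 0.1, -0.4]
grip_width: 0.0581
finger_force: 32.8
```

```bash
python3 - <<'E'
from h import *
im,d=optics.grab_frame("top"); im2,d2=optics.grab_frame("scene")
s=monitor.observe(); print(s["qpos"].round(3),s["position"].round(4),np.round(s["tool_rot"],3),s["grip_width"])
a=cv2.resize(im[160:290,110:240],(400,400)); b=cv2.resize(im2[120:320,340:540],(400,400)); cv2.imwrite("pics/p1.png",np.hstack([a,b])[:,:,::-1])
go(tcp(C+.04*AX+.12*SZ),F,s); go(tcp(C+.015*AX+.012*AZ),F,s)
for n,i,dd in(("top",im,d),("scene",im2,d2)):
  P=cloud(n,dd); hsv=cv2.cvtColor(i,cv2.COLOR_RGB2HSV); H,S,V=[hsv[...,k].astype(int) for k in range(3)]
  red=((H<6)|(H>174))&(S>170)&(V>50)&(dd>0)&(P[...,1]>.05)&(P[...,1]<.4)&(P[...,0]<.7); Q=P[red]-C
  if len(Q): print(n,len(Q),"ax",np.percentile(Q@AX,[1,99]).round(4),"lat",np.percentile(Q@SY,[1,99]).round(4),"z",np.percentile(Q@AZ,[1,99]).round(4))
E
```

```text
[-0.619  0.947 -0.302  1.184  0.72   1.808 -1.064] [0.589  0.2523 0.1992] [-3.137  0.868  1.519] 0.058067600937079626
lin share [-0.02   0.001 -0.003] rot share [-0.0011 -0.0024  0.0008]
lin share [0.696 0.005 0.966] rot share [-0.0011 -0.0024  0.0008]
top 797 ax [0.0847 0.1685] lat [-0.0246  0.0277] z [0.1222 0.146 ]
scene 1279 ax [0.0857 0.1715] lat [-0.0325  0.0018] z [0.0931 0.1398]
```

View pics/p1.png

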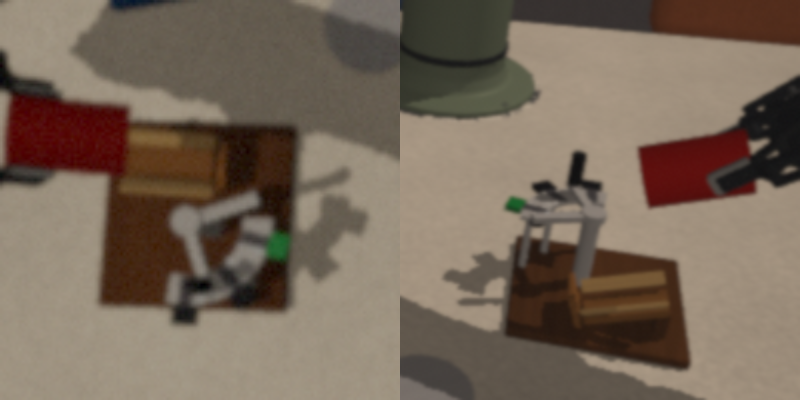

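The cup is held level and in line with the trough: top crop shows it at (15–130,100–175), the trough at (120–225,125–200). Now lowering.

>>> {"method": "apply_moves", "body": {
  "linear": [
    [0.16,0,0.22],
    [0.32,0,0.45],
    [0.48,0,0.68],
    [0.62,0,0.87],
    [0.69,0,0.96]
  ],
  "delta_rot": [
    [0,0,0],
    [0,0,0],
    [0,0,0],
    [0,0,0],
    [0,0,0]
  ]
}}

```text
clock: 7.07
position: [0.5873, 0.2193, 0.0838]
tool_rot: [-3.137, 0.87, 1.516]
force: [-0.9, -0.3, -0.9]
grip_width: 0.0582
finger_force: 32.8
```

```bash
cat > chk.py <<'E'
from h import *
s=monitor.observe(); print(s["clock"],s["qpos"].round(3),s["position"].round(4),np.round(s["tool_rot"],3),s["grip_width"],s["force"].round(1))
for n in("top","scene"):
  i,dd=optics.grab_frame(n); P=cloud(n,dd); hsv=cv2.cvtColor(i,cv2.COLOR_RGB2HSV); H,S,V=[hsv[...,k].astype(int) for k in range(3)]
  cv2.imwrite(f"pics/c_{n}_{s['clock']:.2f}.png",i[:,:,::-1])
  red=((H<6)|(H>174))&(S>170)&(V>50)&(dd>0)&(P[...,1]>.05)&(P[...,1]<.4)&(P[...,0]<.7); Q=P[red]-C
  if len(Q): print(n,len(Q),"ax",np.percentile(Q@AX,[1,99]).round(4),"lat",np.percentile(Q@SY,[1,99]).round(4),"z",np.percentile(Q@AZ,[1,99]).round(4))
E
cat > s1.py <<'E'
from h import *
s=monitor.observe();p,r=pose(s); c=p+r.apply(CT)-C; print("cup in cradle ax,lat,z",(c@AX).round(4),(c@SY).round(4),(c@AZ).round(4),"axis ang",np.degrees(np.arccos(r.apply([.342,0,-.94])@AX)).round(2)); go(tcp(C),F,s)
E
python3 chk.py; python3 s1.py
```

```text
7.0667 [-0.585  1.056 -0.292  1.28   0.751  1.638 -1.161] [0.5873 0.2193 0.0838] [-3.137  0.87   1.516] 0.05819432886914394 [-0.9 -0.3 -0.9]
top 678 ax [0.0134 0.1001] lat [-0.0264  0.0292] z [0.023 0.048]
scene 1152 ax [0.0125 0.0999] lat [-0.0319  0.0062] z [-0.0072  0.0429]
cup in cradle ax,lat,z 0.0121 0.0001 0.0144 axis ang nan
lin share [ 0.095 -0.001  0.164] rot share [-0.0022 -0.0013 -0.0002]s1.py:2: RuntimeWarning: invalid value encountered in arccos
  s=monitor.observe();p,r=pose(s); c=p+r.apply(CT)-C; print("cup in cradle ax,lat,z",(c@AX).round(4),(c@SY).round(4),(c@AZ).round(4),"axis ang",np.degrees(np.arccos(r.apply([.342,0,-.94])@AX)).round(2)); go(tcp(C),F,s)
```

>>> {"method": "apply_moves", "body": {
  "linear": [
    [0.02,0,0.007],
    [0.038,0,0.014],
    [0.056,0,0.02],
    [0.075,0,0.027],
    [0.085,0,0.031]
  ],
  "delta_rot": [
    [0,0,0],
    [0,0,0],
    [0,0,0],
    [0,0,0],
    [0,0,0]
  ]
}}

```text
clock: 7.58
position: [0.5884, 0.2249, 0.0782]
tool_rot: [3.141, 0.867, 1.513]
force: [0.2, -0.7, -1.3]
grip_width: 0.058
finger_force: 32.8
```

>>> {"method": "apply_moves", "body": {
  "linear": [
    [0.005,0,0.002],
    [0.009,0,0.003],
    [0.014,0,0.005],
    [0.019,0,0.007],
    [0.019,0,0.007]
  ],
  "delta_rot": [
    [0,0,0],
    [0,0,0],
    [0,0,0],
    [0,0,0],
    [0,0,0]
  ]
}}

```text
clock: 8.0
position: [0.5884, 0.2251, 0.076]
tool_rot: [-3.141, 0.868, 1.513]
force: [0.3, 0.4, -2.0]
grip_width: 0.058
finger_force: 32.7
```

```bash
python3 s1.py 2>/dev/null; python3 chk.py
```

```text
cup in cradle ax,lat,z 0.0138 -0.0006 0.0041 axis ang nan
lin share [-0.007 -0.007  0.145] rot share [-0.0014 -0.0023 -0.0009]
8.0 [-0.591  1.071 -0.292  1.266  0.752  1.636 -1.167] [0.5884 0.2251 0.076 ] [-3.141  0.868  1.513] 0.057977614261019245 [ 0.3  0.4 -2. ]
top 666 ax [0.0171 0.1028] lat [-0.0266  0.0281] z [0.0141 0.0389]
scene 1128 ax [0.0158 0.1031] lat [-0.0329  0.0057] z [-0.014   0.0343]
```

>>> {"method": "apply_moves", "body": {
  "linear": [
    [0.005,0,0.002],
    [0.009,0,0.003],
    [0.014,0,0.005],
    [0.019,0,0.007],
    [0.019,0,0.007]
  ],
  "delta_rot": [
    [0,0,0],
    [0,0,0],
    [0,0,0],
    [0,0,0],
    [0,0,0]
  ]
}}

```text
clock: 8.52
position: [0.5884, 0.2259, 0.074]
tool_rot: [-3.141, 0.868, 1.513]
force: [-0.2, -0.8, -0.8]
grip_width: 0.0582
finger_force: 32.7
```

>>> {"method": "apply_moves", "body": {
  "linear": [
    [0.003,0,0.001],
    [0.006,0,0.002],
    [0.009,0,0.003],
    [0.012,0,0.004],
    [0.012,0,0.004]
  ],
  "delta_rot": [
    [0,0,0],
    [0,0,0],
    [0,0,0],
    [0,0,0],
    [0,0,0]
  ]
}}

```text
clock: 8.93
position: [0.5884, 0.2261, 0.0736]
tool_rot: [-3.142, 0.869, 1.512]
force: [-2.0, -0.9, 5.1]
grip_width: 0.0581
finger_force: 33.3
```

```bash
python3 s1.py 2>/dev/null; python3 chk.py
```

```text
cup in cradle ax,lat,z 0.0139 -0.0006 0.0015 axis ang nan
lin share [-0.032 -0.007  0.136] rot share [-0.0014 -0.0018 -0.0012]
8.9333 [-0.593  1.076 -0.292  1.263  0.752  1.636 -1.168] [0.5884 0.2261 0.0736] [-3.142  0.869  1.512] 0.058066388770698855 [-2.  -0.9  5.1]
top 669 ax [0.0165 0.103 ] lat [-0.0263  0.0282] z [0.0108 0.0363]
scene 1118 ax [0.0159 0.1034] lat [-0.0329  0.0053] z [-0.0145  0.0317]
```

>>> {"method": "apply_moves", "body": {
  "linear": [
    [-0.009,0,0.023],
    [-0.017,0,0.047],
    [-0.026,0,0.07],
    [-0.034,0,0.094],
    [-0.034,0,0.094]
  ],
  "delta_rot": [
    [0,0,0],
    [0,0,0],
    [0,0,0],
    [0,0,0],
    [0,0,0]
  ]
}}

```text
clock: 9.45
position: [0.5874, 0.217, 0.0697]
tool_rot: [-3.14, 0.868, 1.514]
force: [-5.1, -0.1, 2.8]
grip_width: 0.0581
finger_force: 33.0
```

>>> {"method": "apply_moves", "body": {
  "linear": [
    [-0.002,0,0.005],
    [-0.004,0,0.01],
    [-0.005,0,0.015],
    [-0.007,0,0.019],
    [-0.007,0,0.019]
  ],
  "delta_rot": [
    [0,0,0],
    [0,0,0],
    [0,0,0],
    [0,0,0],
    [0,0,0]
  ]
}}

```text
clock: 9.87
position: [0.5872, 0.2155, 0.0691]
tool_rot: [-3.14, 0.868, 1.514]
force: [-6.0, 2.3, 5.4]
grip_width: 0.0582
finger_force: 33.5
```

```bash
python3 s1.py 2>/dev/null; python3 chk.py
```

```text
cup in cradle ax,lat,z 0.0024 0.0001 0.0009 axis ang nan
lin share [ 0.003 -0.001  0.026] rot share [-0.0016 -0.0024 -0.0007]
9.8667 [-0.581  1.071 -0.291  1.289  0.757  1.616 -1.174] [0.5872 0.2155 0.0691] [-3.14   0.868  1.514] 0.058178319393439946 [-6.   2.3  5.4]
top 679 ax [0.0044 0.0922] lat [-0.0263  0.0296] z [0.0079 0.0353]
scene 1126 ax [0.003  0.0932] lat [-0.0317  0.0081] z [-0.0157  0.031 ]
```

>>> {"method": "apply_moves", "body": {
  "linear": [
    [-0.001,-0.01,0.003],
    [-0.002,-0.015,0.006],
    [-0.003,-0.015,0.01],
    [-0.005,-0.015,0.015],
    [-0.005,-0.015,0.015]
  ],
  "delta_rot": [
    [0,0,0],
    [0,0,0],
    [0,0,0],
    [0,0,0],
    [0,0,0]
  ]
}}

```text
clock: 10.38
position: [0.5865, 0.2134, 0.0683]
tool_rot: [3.141, 0.868, 1.512]
force: [2.9, 0.4, -0.2]
grip_width: 0.0579
finger_force: 32.9
```

>>> {"method": "apply_moves", "body": {
  "linear": [
    [-0.002,0,0.005],
    [-0.004,0,0.01],
    [-0.005,0,0.015],
    [-0.005,0,0.015],
    [-0.005,0,0.015]
  ],
  "delta_rot": [
    [0,0,0],
    [0,0,0],
    [0,0,0],
    [0,0,0],
    [0,0,0]
  ]
}}

```text
clock: 10.8
position: [0.5863, 0.2121, 0.0677]
tool_rot: [3.142, 0.868, 1.513]
force: [4.1, 0.4, 3.8]
grip_width: 0.0582
finger_force: 33.0
```

```bash
python3 s1.py 2>/dev/null; python3 chk.py
```

```text
cup in cradle ax,lat,z -0.0014 0.0008 0.0008 axis ang nan
lin share [ 0.015  0.006 -0.009] rot share [-0.0013 -0.0022 -0.0011]
10.8 [-0.578  1.069 -0.29   1.299  0.759  1.608 -1.178] [0.5863 0.2121 0.0677] [3.142 0.868 1.513] 0.05818711607618356 [4.1 0.4 3.8]
top 689 ax [0.0011 0.09  ] lat [-0.0258  0.0304] z [0.0037 0.0361]
scene 1127 ax [-0.0008  0.0898] lat [-0.0309  0.0105] z [-0.0158  0.0308]
```

>>> {"method": "apply_moves", "body": {
  "linear": [
    [-0.002,0.006,0.005],
    [-0.004,0.006,0.01],
    [-0.005,0.006,0.015],
    [-0.005,0.006,0.015],
    [-0.005,0.006,0.015]
  ],
  "delta_rot": [
    [0,0,0],
    [0,0,0],
    [0,0,0],
    [0,0,0],
    [0,0,0]
  ]
}}

```text
clock: 11.32
position: [0.5864, 0.212, 0.0676]
tool_rot: [-3.141, 0.866, 1.514]
force: [1.1, 10.1, 10.4]
grip_width: 0.0581
finger_force: 34.3
```

>>> {"method": "apply_moves", "body": {
  "linear": [
    [-0.002,0,0.005],
    [-0.004,0,0.01],
    [-0.005,0,0.015],
    [-0.005,0,0.015],
    [-0.005,0,0.015]
  ],
  "delta_rot": [
    [0,0,0],
    [0,0,0],
    [0,0,0],
    [0,0,0],
    [0,0,0]
  ]
}}

```text
clock: 11.73
position: [0.5863, 0.212, 0.0675]
tool_rot: [3.141, 0.864, 1.514]
force: [1.0, 19.0, 17.9]
grip_width: 0.0585
finger_force: 35.5
```

```bash
python3 s1.py 2>/dev/null; python3 chk.py
```

```text
cup in cradle ax,lat,z -0.0015 0.0007 0.0005 axis ang nan
lin share [ 0.014  0.006 -0.011] rot share [-0.0006 -0.004  -0.0007]
11.7333 [-0.576  1.067 -0.292  1.302  0.76   1.604 -1.178] [0.5863 0.212  0.0675] [3.141 0.864 1.514] 0.058457441634450436 [ 1.  19.  17.9]
top 693 ax [-0.      0.0899] lat [-0.0269  0.0303] z [-0.0129  0.0355]
scene 1131 ax [-0.001   0.0898] lat [-0.0317  0.0093] z [-0.0157  0.0308]
```

>>> {"method": "apply_moves", "body": {
  "linear": [
    [0.003,0,-0.01],
    [0.006,0,-0.018],
    [0.006,0,-0.018],
    [0.006,0,-0.018],
    [0.006,0,-0.018]
  ],
  "delta_rot": [
    [0,0,0],
    [0,0,0],
    [0,0,0],
    [0,0,0],
    [0,0,0]
  ]
}}

```text
clock: 12.25
position: [0.5864, 0.212, 0.0676]
tool_rot: [-3.141, 0.867, 1.514]
force: [0.6, 6.8, 9.1]
grip_width: 0.058
finger_force: 34.1
```

>>> {"method": "apply_moves", "body": {
  "linear": [
    [0,0,0],
    [0,0,0],
    [0,0,0],
    [0,0,0],
    [0,0,0]
  ],
  "delta_rot": [
    [0,0,0],
    [0,0,0],
    [0,0,0],
    [0,0,0],
    [0,0,0]
  ],
  "gripper": 0.75
}}

```text
clock: 12.67
position: [0.5866, 0.2108, 0.067]
tool_rot: [-3.141, 0.868, 1.513]
force: [0.7, -0.7, -0.1]
grip_width: 0.0748
finger_force: 0.0
```

```bash
python3 s1.py 2>/dev/null; python3 chk.py
```

```text
cup in cradle ax,lat,z -0.0028 0.0005 0.0006 axis ang nan
lin share [ 0.017  0.003 -0.023] rot share [-0.0015 -0.0022 -0.0009]
12.6667 [-0.577  1.069 -0.29   1.3    0.76   1.607 -1.177] [0.5866 0.2108 0.067 ] [-3.141  0.868  1.513] 0.07479151975609957 [ 0.7 -0.7 -0.1]
top 713 ax [0.001 0.09 ] lat [-0.0271  0.0304] z [-0.0003  0.0354]
scene 1176 ax [-0.0011  0.0892] lat [-0.0315  0.037 ] z [-0.0157  0.031 ]
```

>>> {"method": "apply_moves", "body": {
  "linear": [
    [0,0,-0.1],
    [0,0,-0.3],
    [0,0,-0.55],
    [0,0,-0.8],
    [0,0,-1.0]
  ],
  "delta_rot": [
    [0,0,0],
    [0,0,0],
    [0,0,0],
    [0,0,0],
    [0,0,0]
  ]
}}

```text
clock: 13.18
position: [0.5909, 0.2893, 0.1335]
tool_rot: [-3.141, 0.866, 1.513]
force: [0.2, 0.8, -0.5]
grip_width: 0.0749
finger_force: 0.0
```

>>> {"method": "apply_moves", "body": {
  "linear": [
    [-0.2,0,-0.1],
    [-0.4,0,-0.2],
    [-0.6,0,-0.3],
    [-0.8,0,-0.4],
    [-1.0,0,-0.5]
  ],
  "delta_rot": [
    [0,0.05,0],
    [0,0.1,0],
    [0,0.15,0],
    [0,0.2,0],
    [0,0.25,0]
  ]
}}

```text
clock: 13.6
position: [0.5895, 0.2615, 0.2428]
tool_rot: [3.14, 0.339, 1.513]
force: [0.9, 0.3, -0.2]
grip_width: 0.0748
finger_force: 0.0
```

```bash
cat >> h.py <<'E'
K=frame(-.62*SX-.78*SY,-SZ)
E
python3 chk.py; python3 - <<'E'
from h import *
s=monitor.observe(); p=SC-.040*SX+.05*SY; go(p+[0,0,.28],K,s)
E
```

```text
13.6 [-0.36   0.691 -0.484  1.363  0.53   1.445 -0.989] [0.5895 0.2615 0.2428] [3.14  0.339 1.513] 0.07481324099653539 [ 0.9  0.3 -0.2]
top 702 ax [0.0001 0.0903] lat [-0.0259  0.0303] z [-0.0016  0.0355]
scene 1399 ax [-0.0008  0.0903] lat [-0.0319  0.0195] z [-0.0213  0.0307]
lin share [-1.122 -0.977  0.035] rot share [0.0569 0.1537 0.3125]
```

>>> {"method": "apply_moves", "body": {
  "linear": [
    [-0.12,-0.1,0],
    [-0.24,-0.2,0],
    [-0.36,-0.3,0],
    [-0.48,-0.4,0],
    [-0.6,-0.5,0]
  ],
  "delta_rot": [
    [0.009,0.025,0.05],
    [0.018,0.05,0.1],
    [0.027,0.075,0.15],
    [0.036,0.1,0.2],
    [0.045,0.12,0.25]
  ]
}}

```text
clock: 14.12
position: [0.5361, 0.2069, 0.2614]
tool_rot: [3.123, 0.079, 0.976]
force: [0.3, 0.6, 0.0]
grip_width: 0.0746
finger_force: 0.0
```

```bash
cat > lev.py <<'E'
from h import *
s=monitor.observe(); print(s["clock"],s["qpos"].round(3),s["position"].round(4),np.round(s["tool_rot"],3))
im,d=optics.grab_frame("wrist"); np.savez("wl.npz",im=im,d=d); cv2.imwrite(f"pics/w_{s['clock']:.2f}.png",im[:,:,::-1])
Q=st(cloud("wrist",d,s)); V=im.max(-1); hsv=cv2.cvtColor(im,cv2.COLOR_RGB2HSV)
on=(d>0)&(Q[...,0]>-.11)&(Q[...,0]<.03)&(Q[...,1]>-.06)&(Q[...,1]<.1)
k=on&(Q[...,2]>.130)&(Q[...,2]<.150); q=Q[k].astype(np.float32); print("knob",len(q))
if len(q)>5: print(cv2.minEnclosingCircle(q[:,:2]),q.mean(0),q[:,2].max())
k=on&(Q[...,2]>.085)&(Q[...,2]<.115)&(V>80)&(hsv[...,1]<80); print("arm z hist",np.histogram(Q[k][:,2],bins=np.arange(.085,.116,.003)))
g=on&(hsv[...,0]>45)&(hsv[...,0]<90)&(hsv[...,1]>120); q=Q[g]
if len(q): print("green",len(q),q.mean(0),q.min(0),q.max(0),np.argwhere(g).mean(0))
E
python3 lev.py; python3 -c "
from h import *
go(SC-.040*SX+.05*SY+[0,0,.28],K)"
```

```text
14.1167 [-0.168  0.475 -0.476  1.637  0.281  1.16  -1.323] [0.5361 0.2069 0.2614] [3.123 0.079 0.976]
knob 229
lin share [-0.665 -0.122 -0.126] rot share [0.0115 0.0362 0.0574]Traceback (most recent call last):
  File "lev.py", line 7, in <module>
    if len(q)>5: print(cv2.minEnclosingCircle(q[:,:2]),q.mean(0),q[:,2].max())
                       ~~~~~~~~~~~~~~~~~~~~~~^^^^^^^^^
cv2.error: OpenCV(4.12.0) /io/opencv/modules/imgproc/src/shapedescr.cpp:201: error: (-215:Assertion failed) count >= 0 && (depth == CV_32F || depth == CV_32S) in function 'minEnclosingCircle'
```

>>> {"method": "apply_moves", "body": {
  "linear": [
    [-0.13,-0.02,-0.02],
    [-0.26,-0.05,-0.05],
    [-0.4,-0.07,-0.07],
    [-0.53,-0.1,-0.1],
    [-0.66,-0.12,-0.12]
  ],
  "delta_rot": [
    [0.002,0.007,0.012],
    [0.005,0.014,0.023],
    [0.007,0.022,0.035],
    [0.009,0.029,0.046],
    [0.0115,0.036,0.057]
  ]
}}

```text
clock: 14.58
position: [0.4897, 0.1604, 0.2785]
tool_rot: [-3.141, 0.005, 0.862]
force: [0.2, 0.3, -0.6]
grip_width: 0.075
finger_force: 0.0
```

```bash
sed -i 's/minEnclosingCircle(q\[:,:2\])/minEnclosingCircle(np.ascontiguousarray(q[:,:2]))/' lev.py; python3 lev.py; ls pics | grep w_
```

```text
14.5833 [-0.051  0.328 -0.486  1.807  0.176  1.053 -1.311] [0.4897 0.1604 0.2785] [-3.141  0.005  0.862]
knob 214
((-0.036809712648391724, 0.06870018690824509), 0.007923144847154617) [-0.03617538  0.06786987  0.13880579] 0.14188248
arm z hist (array([722, 611,   8,   3,  10, 833, 504,   5,   1,   1]), array([0.085, 0.088, 0.091, 0.094, 0.097, 0.1  , 0.103, 0.106, 0.109,
       0.112, 0.115]))
green 304 [-0.07738085  0.03074042  0.17588229] [-0.10671275 -0.01315402  0.08806183] [0.01481203 0.09866521 0.37248138] [268.39802632 328.00328947]
w_14.12.png
w_14.58.png
```

```bash
cat > piv.py <<'E'
from h import *
s=monitor.observe(); im,d=np.load("wl.npz").values(); Q=st(cloud("wrist",d,s)); V=im.max(-1); hsv=cv2.cvtColor(im,cv2.COLOR_RGB2HSV)
on=(d>0)&(Q[...,0]>-.11)&(Q[...,0]<.03)&(Q[...,1]>-.06)&(Q[...,1]<.1)
A=Q[on&(Q[...,2]>.098)&(Q[...,2]<.107)&(hsv[...,1]<80)&(V>80)]
print("arms",A.min(0).round(4),A.max(0).round(4))
kn=np.array([-.0368,.0687])
# keeper arm: pixels with y < .005 and far from knob
k=A[(A[:,1]<.004)&(A[:,0]<-.025)][:,:2]; l=cv2.fitLine(np.ascontiguousarray(k,np.float32),cv2.DIST_L2,0,.01,.01).ravel(); print("keeper line",l)
h=A[(A[:,1]>.03)&(A[:,1]<.055)][:,:2]; l2=cv2.fitLine(np.ascontiguousarray(h,np.float32),cv2.DIST_L2,0,.01,.01).ravel(); print("handle line",l2)
M=np.column_stack([l[:2],-l2[:2]]); t=np.linalg.solve(M,l2[2:]-l[2:]); pv=l[2:]+t[0]*l[:2]; v=kn-pv; print("pivot",pv,"dist",np.linalg.norm(v),"joint",np.arctan2(-v[0],v[1]),"perp",l[:2]@l2[:2])
g=on&(Q[...,2]>.08)&(Q[...,2]<.1)&(hsv[...,0]>45)&(hsv[...,0]<90)&(hsv[...,1]>120)&(Q[...,0]<-.06); q=Q[g]; gm=(q.min(0)+q.max(0))/2; print("green",len(q),q.mean(0),gm, "dist",np.linalg.norm(q.mean(0)[:2]-pv),"ang",np.arctan2(-(q.mean(0)[0]-pv[0]),q.mean(0)[1]-pv[1]))
E
python3 piv.py
```

```text
arms [-0.0817 -0.0142  0.0981] [-0.0053  0.0685  0.1069]
keeper line [ 0.96810853  0.25053123 -0.06012078 -0.00296754]
handle line [ 0.40577444 -0.9139733  -0.02889965  0.04232419]
pivot [-0.01408116  0.00894679] dist 0.06392645790575854 joint 0.36333151755342197 perp 0.16385487
green 203 [-0.09764526  0.03048381  0.09040772] [-0.09831488  0.03111307  0.09038637] dist 0.08629485454372254 ang 1.3185551375814482
```

View pics/w_14.58.png

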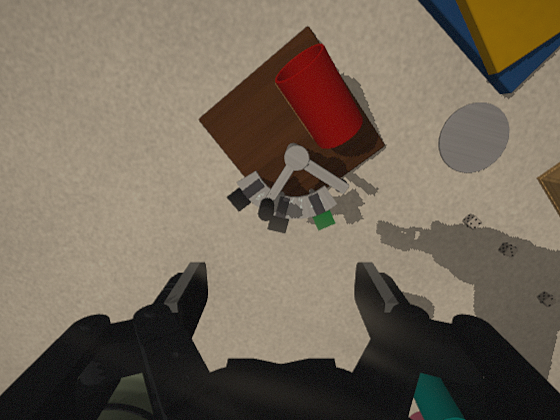

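The wrist view shows pivot disc (297,157), knob (266,209), green block (325,220), and the cup seated with its bottom by the end stop.

```bash
cat > arc.py <<'E'
from h import *
from scipy.optimize import least_squares
s=monitor.observe(); kn=np.array([-.0368,.0687]); gr=np.array([-.0980,.0308])
d=st(ray("wrist",297,157,.102,s))[:2]; print("disc ray",d)
pv=least_squares(lambda p:[np.linalg.norm(p-kn)-.06,np.linalg.norm(p-gr)-.082],d).x; print("circles",pv)
pv=least_squares(lambda p:np.r_[np.linalg.norm(p-kn)-.06,np.linalg.norm(p-gr)-.082,p-d],d).x; a=lambda q:np.arctan2(-(q-pv)[0],(q-pv)[1])
print("pivot",pv,"joint",a(kn),"green ang",a(gr))
K3=SC+kn[0]*SX+kn[1]*SY; go(K3+[0,0,.165],K,s); go(K3+[0,0,.109],K,s)
E
python3 arc.py
```

```text
disc ray [-0.01905568  0.01245461]
circles [-0.01827167  0.01163249]
pivot [-0.01856949  0.01197347] joint 0.31095009195094864 green ang 1.3380720483811765
lin share [-0.098 -0.169  1.141] rot share [0.0002 0.002  0.0069]
lin share [-0.096 -0.169  1.701] rot share [0.0002 0.002  0.0069]
```

>>> {"method": "apply_moves", "body": {
  "linear": [
    [-0.02,-0.03,0.2],
    [-0.04,-0.07,0.4],
    [-0.06,-0.1,0.6],
    [-0.08,-0.14,0.8],
    [-0.1,-0.17,1.0]
  ],
  "delta_rot": [
    [0,0,0],
    [0,0,0],
    [0,0,0],
    [0,0,0],
    [0,0.002,0.007]
  ],
  "gripper": -0.05
}}

```text
clock: 15.05
position: [0.4703, 0.164, 0.1774]
tool_rot: [-3.142, 0.001, 0.849]
force: [0.2, 0.8, -0.6]
grip_width: 0.0407
finger_force: 0.0
```

```bash
python3 lev.py 2>&1 | head -4; python3 -c "
from h import *
s=monitor.observe(); kn=np.array([-.0368,.0687]); K3=SC+kn[0]*SX+kn[1]*SY; go(K3+[0,0,.113],K,s); print(s['grip_width'])"
```

```text
15.05 [-0.099  0.425 -0.459  1.965  0.255  0.809 -1.422] [0.4703 0.164  0.1774] [-3.142e+00  1.000e-03  8.490e-01]
knob 495
((-0.03733047470450401, 0.06885769963264465), 0.008152716793119907) [-0.0358182   0.06789728  0.13869153] 0.1417574
arm z hist (array([1359, 1685,   16,   35,   57, 1754, 1067,    4,    2,    1]), array([0.085, 0.088, 0.091, 0.094, 0.097, 0.1  , 0.103, 0.106, 0.109,
lin share [-0.004  0.021  0.611] rot share [-0.0011  0.0021  0.0015]
0.04036119330489887
```

Consistent. Descend and grip the knob lightly.

>>> {"method": "apply_moves", "body": {
  "linear": [
    [0,0.02,0.15],
    [0,0.02,0.32],
    [0,0.02,0.48],
    [0,0.02,0.61],
    [0,0.02,0.61]
  ],
  "delta_rot": [
    [0,0,0],
    [0,0,0],
    [0,0,0],
    [0,0,0],
    [0,0,0]
  ]
}}

```text
clock: 15.52
position: [0.4714, 0.162, 0.1156]
tool_rot: [-3.14, 0.004, 0.849]
force: [-0.4, 0.2, 0.2]
grip_width: 0.0402
finger_force: 0.0
```

>>> {"method": "apply_moves", "body": {
  "linear": [
    [0,0,0],
    [0,0,0],
    [0,0,0],
    [0,0,0],
    [0,0,0]
  ],
  "delta_rot": [
    [0,0,0],
    [0,0,0],
    [0,0,0],
    [0,0,0],
    [0,0,0]
  ],
  "gripper": -0.9,
  "force": 20
}}

```text
clock: 15.93
position: [0.4723, 0.1622, 0.1178]
tool_rot: [3.141, -0.0, 0.848]
force: [-1.8, 1.0, 8.5]
grip_width: 0.0152
finger_force: 21.6
```

```bash
python3 - <<'E'
from h import *
s=monitor.observe(); print(s["grip_width"],s["force"],st(s["position"]),s["qpos"].round(2))
pv=np.array([-.0186,.012]); p,r=pose(s); q=st(p)[:2]-pv; rr=np.linalg.norm(q); a0=np.arctan2(-q[0],q[1]); print(rr,a0)
for k,a in enumerate(np.linspace(a0,1.35,11)[1:]):
    w=SC+(pv[0]-.06*np.sin(a))*SX+(pv[1]+.06*np.cos(a))*SY; w[2]=p[2]; print(k+1,a.round(3),(r.inv().apply(w-p)/.1).round(3))
E
```

```text
0.015153939227331149 [-1.7897837   0.99851646  8.486249  ] [-0.0359666   0.06571933  0.117802  ] [-0.13  0.52 -0.42  2.01  0.33  0.68 -1.48]
0.056456755586290666 0.3126790013129561
1 0.416 [-0.061  0.034  0.   ]
2 0.52 [-0.087  0.09   0.   ]
3 0.624 [-0.108  0.149  0.   ]
4 0.728 [-0.122  0.21   0.   ]
5 0.831 [-0.129  0.271  0.   ]
6 0.935 [-0.13   0.334  0.   ]
7 1.039 [-0.125  0.396  0.   ]
8 1.143 [-0.114  0.457  0.   ]
9 1.246 [-0.096  0.516  0.   ]
10 1.35 [-0.072  0.574  0.   ]
```

>>> {"method": "apply_moves", "body": {
  "linear": [
    [-0.03,0.05,0],
    [-0.06,0.11,0],
    [-0.08,0.17,0],
    [-0.09,0.23,0],
    [-0.1,0.29,0]
  ],
  "delta_rot": [
    [0,0,0],
    [0,0,0],
    [0,0,0],
    [0,0,0],
    [0,0,0]
  ]
}}

```text
clock: 16.35
position: [0.4868, 0.135, 0.1175]
tool_rot: [-3.141, 0.001, 0.848]
force: [-6.0, 1.0, 7.8]
grip_width: 0.0152
finger_force: 21.8
```

>>> {"method": "apply_moves", "body": {
  "linear": [
    [0,0.06,0],
    [0,0.125,0],
    [0.015,0.185,0],
    [0.03,0.245,0],
    [0.057,0.303,0]
  ],
  "delta_rot": [
    [0,0,0],
    [0,0,0],
    [0,0,0],
    [0,0,0],
    [0,0,0]
  ]
}}

```text
clock: 16.77
position: [0.5139, 0.1193, 0.1172]
tool_rot: [-3.142, 0.001, 0.848]
force: [-6.0, 0.4, 5.0]
grip_width: 0.0148
finger_force: 21.8
```

>>> {"method": "apply_moves", "body": {
  "linear": [
    [0,0,0],
    [0,0,0],
    [0,0,0],
    [0,0,0],
    [0,0,0]
  ],
  "delta_rot": [
    [0,0,0],
    [0,0,0],
    [0,0,0],
    [0,0,0],
    [0,0,0]
  ]
}}

```text
clock: 17.18
position: [0.514, 0.1193, 0.1172]
tool_rot: [3.141, 0.0, 0.847]
force: [3.8, -1.6, 5.8]
grip_width: 0.0152
finger_force: 21.9
```

```bash
python3 chk.py; python3 - <<'E'
from h import *
s=monitor.observe(); print(s["grip_width"],s["force"],st(s["position"]))
pv=np.array([-.0186,.012]); q=st(s["position"])[:2]-pv; print(np.linalg.norm(q),np.arctan2(-q[0],q[1]))
import cv2
im,d=optics.grab_frame("wrist"); cv2.imwrite("pics/wk.png",im[:,:,::-1])
E
```

```text
17.1833 [-0.038  0.553 -0.409  1.939  0.326  0.714 -1.365] [0.514  0.1193 0.1172] [3.141 0.    0.847] 0.01520099725485725 [ 3.8 -1.6  5.8]
top 34 ax [-0.0041  0.0357] lat [-0.0341  0.0411] z [-0.0404  0.4001]
scene 1384 ax [-0.0006  0.0904] lat [-0.0319  0.019 ] z [-0.02    0.0305]
0.014910986553963073 [ 2.13067331 -1.65168464  6.03698869] [-0.07650961  0.02182013  0.11719653]
0.058736343921038714 1.402817436336268
```

View pics/wk.png

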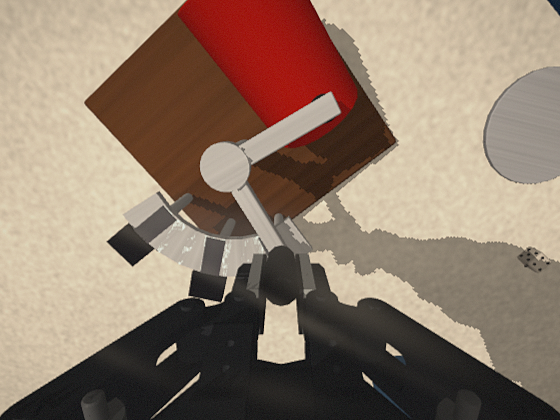

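The view shows the keeper arm now over the red cup, knob at (281,272) in the fingers, green block hidden behind them. I'll release, rise and measure.

>>> {"method": "apply_moves", "body": {
  "linear": [
    [0,0,0],
    [0,0,0],
    [0,0,0],
    [0,0,0],
    [0,0,0]
  ],
  "delta_rot": [
    [0,0,0],
    [0,0,0],
    [0,0,0],
    [0,0,0],
    [0,0,0]
  ],
  "gripper": -0.05
}}

```text
clock: 17.75
position: [0.5133, 0.1194, 0.1167]
tool_rot: [-3.141, 0.001, 0.848]
force: [0.5, -0.5, 0.5]
grip_width: 0.0402
finger_force: 0.0
```

>>> {"method": "apply_moves", "body": {
  "linear": [
    [0,0,-0.15],
    [0,0,-0.35],
    [0,0,-0.6],
    [0,0,-0.8],
    [0,0,-1.0]
  ],
  "delta_rot": [
    [0,0,0],
    [0,0,0],
    [0,0,0],
    [0,0,0],
    [0,0,0]
  ]
}}

```text
clock: 18.17
position: [0.5134, 0.1195, 0.218]
tool_rot: [-3.141, 0.001, 0.848]
force: [0.3, 0.3, 0.6]
grip_width: 0.0406
finger_force: 0.0
```

>>> {"method": "apply_moves", "body": {
  "linear": [
    [-0.1,0,-0.15],
    [-0.2,0,-0.3],
    [-0.3,0,-0.45],
    [-0.4,0,-0.5],
    [-0.4,0,-0.5]
  ],
  "delta_rot": [
    [0,0,0],
    [0,0,0],
    [0,0,0],
    [0,0,0],
    [0,0,0]
  ]
}}

```text
clock: 18.58
position: [0.4867, 0.0882, 0.2678]
tool_rot: [3.14, 0.001, 0.846]
force: [1.1, -0.4, -0.3]
grip_width: 0.0406
finger_force: 0.0
```

```bash
python3 lev.py; python3 chk.py; python3 - <<'E'
from h import *
s=monitor.observe(); im,d=np.load("wl.npz").values(); Q=st(cloud("wrist",d,s)).astype(np.float32); hsv=cv2.cvtColor(im,cv2.COLOR_RGB2HSV)
k=(d>0)&(abs(Q[...,0])<.15)&(abs(Q[...,1])<.12)&(Q[...,2]>.13)&(Q[...,2]<.15); kn=np.array(cv2.minEnclosingCircle(np.ascontiguousarray(Q[k][:,:2]))[0])
g=(d>0)&(Q[...,0]<-.06)&(abs(Q[...,0])<.15)&(abs(Q[...,1])<.12)&(Q[...,2]>.08)&(Q[...,2]<.1)&(hsv[...,0]>45)&(hsv[...,0]<90)&(hsv[...,1]>120); gr=(Q[g].min(0)+Q[g].max(0))[:2]/2
print("knob",kn,"green",gr,Q[g].mean(0))
for pv in ([-.0186,.012],):
    a=lambda q:np.arctan2(-(q-pv)[0],(q-pv)[1]); print(a(kn),a(gr),np.linalg.norm(kn-pv),np.linalg.norm(gr-pv))
E
```

```text
18.5833 [ 0.089  0.302 -0.483  1.873  0.166  1.006 -1.189] [0.4867 0.0882 0.2678] [3.14e+00 1.00e-03 8.46e-01]
knob 246
((-0.0753728598356247, 0.021942835301160812), 0.007940034382045269) [-0.07499659  0.02168241  0.1393587 ] 0.14196908
arm z hist (array([ 949,  912,    3,   10,   23, 1135,  613,    2,    4,    1]), array([0.085, 0.088, 0.091, 0.094, 0.097, 0.1  , 0.103, 0.106, 0.109,
       0.112, 0.115]))
green 354 [-0.09529008  0.03467456  0.12272339] [-0.10930311  0.01476321  0.08790667] [-0.05942104  0.09361142  0.36159245] [199.39265537 274.68361582]
18.6333 [ 0.088  0.304 -0.483  1.873  0.167  1.005 -1.19 ] [0.4869 0.0888 0.267 ] [3.141e+00 1.000e-03 8.460e-01] 0.04063350329161786 [ 0.5 -1.   0.9]
top 124 ax [-0.0044  0.0401] lat [-0.0341  0.0212] z [-0.0422  0.0344]
scene 1379 ax [-0.0006  0.0903] lat [-0.0318  0.0125] z [-0.0194  0.0307]
knob [-0.07378925  0.02193075] green [-0.09499896  0.03134798] [-0.09490755  0.03097722  0.08834647]
1.3927614852762311 1.322761884121376 0.05607559892418505 0.0788108160222377
```

```bash
ls -t pics | head -3; f=$(ls -t pics/w_* | head -1); cp $f pics/wfin.png
```

```text
c_scene_18.63.png
c_top_18.63.png
w_18.58.png
```

View pics/wfin.png

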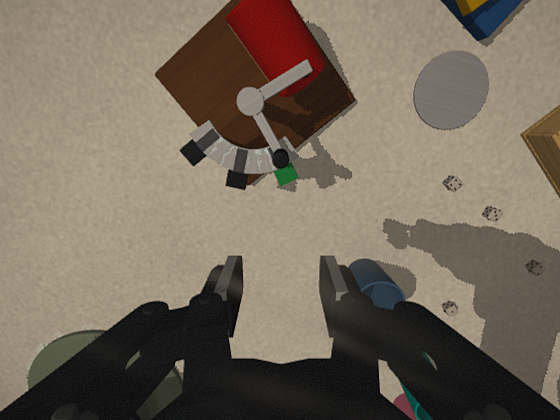

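Knob (281,158) is beside the green block (286,174), keeper arm over the cup. I'll check the angle within this same view.

```bash
cat > ang.py <<'E'
from h import *
from scipy.optimize import least_squares
s=monitor.observe(); im,d=optics.grab_frame("wrist"); Q=st(cloud("wrist",d,s)).astype(np.float32); hsv=cv2.cvtColor(im,cv2.COLOR_RGB2HSV); H,S,V=[hsv[...,i] for i in range(3)]
on=(d>0)&(abs(Q[...,0])<.13)&(abs(Q[...,1])<.12)
C2=lambda m:np.array(cv2.minEnclosingCircle(np.ascontiguousarray(Q[m][:,:2]))[0])
kn=C2(on&(Q[...,2]>.13)&(Q[...,2]<.15))
g=on&(Q[...,0]<-.06)&(Q[...,2]>.08)&(Q[...,2]<.1)&(H>45)&(H<90)&(S>120)
c=cv2.minAreaRect(np.ascontiguousarray(Q[g][:,:2])); gr=np.array(c[0])
m=on&(Q[...,2]>.098)&(Q[...,2]<.107)&(S<80)&(V>80); dt=cv2.distanceTransform(cv2.morphologyEx(m.astype(np.uint8),cv2.MORPH_CLOSE,np.ones((3,3))),cv2.DIST_L2,5)
v,u=np.unravel_index(dt.argmax(),dt.shape); w=dt>dt.max()-.8; v,u=np.argwhere(w).mean(0); pv=st(ray("wrist",u,v,.102,s))[:2]
K2=Q[m][:,:2]; K2=K2[K2[:,1]<pv[1]-.018]; l=cv2.fitLine(np.ascontiguousarray(K2),cv2.DIST_L2,0,.01,.01).ravel(); 
ka=np.arctan2(abs(l[1]),abs(l[0])); print("keeper-arm angle",ka, len(K2))
print("disc px",u,v,dt.max(),"pivot",pv,"knob",kn,"green",gr,c)
a=lambda q:np.arctan2(-(q-pv)[0],(q-pv)[1]); print("knob ang",a(kn),"green ang",a(gr),"dists",np.linalg.norm(kn-pv),np.linalg.norm(gr-pv))
E
python3 ang.py
```

```text
keeper-arm angle 1.4111205 684
disc px 250.6 101.8 13.590698 pivot [-0.01607889  0.01275031] knob [-0.07537128  0.02170006] green [-0.09228143  0.04775788] ((-0.09228143095970154, 0.04775787889957428), (0.055694129317998886, 0.01743466593325138), 76.6862564086914)
knob ang 1.42098470718116 green ang 1.1401516251729111 dists 0.059964030584093296 0.08385914478738471
```

Lever reads about 1.41–1.42, the green mark 1.35: it has overrun by ~4 mm at the knob. Going back to regrip and correct.

>>> {"method": "apply_moves", "body": {
  "linear": [
    [0.1,0,0.1],
    [0.2,0,0.2],
    [0.3,0,0.35],
    [0.4,0,0.5],
    [0.4,0,0.5]
  ],
  "delta_rot": [
    [0,0,0],
    [0,0,0],
    [0,0,0],
    [0,0,0],
    [0,0,0]
  ]
}}

```text
clock: 19.2
position: [0.5133, 0.1215, 0.2131]
tool_rot: [-3.138, 0.004, 0.85]
force: [-1.1, 0.7, -0.9]
grip_width: 0.0404
finger_force: 0.0
```

>>> {"method": "apply_moves", "body": {
  "linear": [
    [0,0,0.25],
    [0,0,0.5],
    [0,0,0.75],
    [0,0,0.9],
    [0,0,1.0]
  ],
  "delta_rot": [
    [0,0,0],
    [0,0,0],
    [0,0,0],
    [0,0,0],
    [0,0,0]
  ]
}}

```text
clock: 19.62
position: [0.5127, 0.1197, 0.1148]
tool_rot: [-3.14, 0.003, 0.848]
force: [-0.7, 0.6, -0.2]
grip_width: 0.0404
finger_force: 0.0
```

>>> {"method": "apply_moves", "body": {
  "linear": [
    [0,0,0],
    [0,0,0],
    [0,0,0],
    [0,0,0],
    [0,0,0]
  ],
  "delta_rot": [
    [0,0,0],
    [0,0,0],
    [0,0,0],
    [0,0,0],
    [0,0,0]
  ],
  "gripper": -0.9,
  "force": 20
}}

```text
clock: 20.03
position: [0.5137, 0.1197, 0.1174]
tool_rot: [3.141, 0.0, 0.848]
force: [1.1, 3.1, -9.8]
grip_width: 0.0152
finger_force: 20.5
```

>>> {"method": "apply_moves", "body": {
  "linear": [
    [-0.005,-0.01,0],
    [-0.01,-0.02,0],
    [-0.015,-0.028,0],
    [-0.02,-0.035,0],
    [-0.02,-0.035,0]
  ],
  "delta_rot": [
    [0,0,0],
    [0,0,0],
    [0,0,0],
    [0,0,0],
    [0,0,0]
  ]
}}

```text
clock: 20.45
position: [0.5098, 0.1203, 0.1172]
tool_rot: [3.141, 0.0, 0.847]
force: [2.9, 1.6, -3.5]
grip_width: 0.0149
finger_force: 21.0
```

>>> {"method": "apply_moves", "body": {
  "linear": [
    [0,0,0],
    [0,0,0],
    [0,0,0],
    [0,0,0],
    [0,0,0]
  ],
  "delta_rot": [
    [0,0,0],
    [0,0,0],
    [0,0,0],
    [0,0,0],
    [0,0,0]
  ],
  "gripper": -0.05
}}

```text
clock: 20.87
position: [0.5095, 0.1202, 0.1169]
tool_rot: [-3.141, 0.001, 0.847]
force: [0.6, -0.3, -0.5]
grip_width: 0.0406
finger_force: 0.0
```

>>> {"method": "apply_moves", "body": {
  "linear": [
    [0,0,-0.15],
    [0,0,-0.35],
    [0,0,-0.6],
    [0,0,-0.8],
    [0,0,-1.0]
  ],
  "delta_rot": [
    [0,0,0],
    [0,0,0],
    [0,0,0],
    [0,0,0],
    [0,0,0]
  ]
}}

```text
clock: 21.28
position: [0.5095, 0.1203, 0.2181]
tool_rot: [-3.141, 0.001, 0.848]
force: [-0.6, 0.0, 0.1]
grip_width: 0.0402
finger_force: 0.0
```

>>> {"method": "apply_moves", "body": {
  "linear": [
    [-0.1,0,-0.15],
    [-0.2,0,-0.3],
    [-0.3,0,-0.45],
    [-0.4,0,-0.5],
    [-0.4,0,-0.5]
  ],
  "delta_rot": [
    [0,0,0],
    [0,0,0],
    [0,0,0],
    [0,0,0],
    [0,0,0]
  ]
}}

```text
clock: 21.7
position: [0.4827, 0.089, 0.2678]
tool_rot: [3.14, 0.001, 0.846]
force: [0.7, 0.1, 0.1]
grip_width: 0.0402
finger_force: 0.0
```

>>> {"method": "apply_moves", "body": {
  "linear": [
    [0,0,0],
    [0,0,0],
    [0,0,0],
    [0,0,0],
    [0,0,0]
  ],
  "delta_rot": [
    [0,0,0],
    [0,0,0],
    [0,0,0],
    [0,0,0],
    [0,0,0]
  ]
}}

```text
clock: 22.12
position: [0.4832, 0.0906, 0.2664]
tool_rot: [-3.141, 0.002, 0.848]
force: [0.1, 0.4, -0.1]
grip_width: 0.0401
finger_force: 0.0
```

```bash
sed -i 's/^c=cv2.minAreaRect.*/c=None; gr=np.median(Q[g],0)[:2]/' ang.py; python3 ang.py; python3 chk.py
```

```text
keeper-arm angle 1.3369385 673
disc px 254.36363636363637 99.45454545454545 13.181398 pivot [-0.01590105  0.01255381] knob [-0.07454553  0.0260867 ] green [-0.09667516  0.03102989] None
knob ang 1.3440047632097987 green ang 1.3459271396152541 dists 0.060185656961223966 0.08286025446678165
22.1667 [ 0.09   0.3   -0.49   1.88   0.166  1.003 -1.194] [0.4832 0.0906 0.2666] [-3.141e+00  1.000e-03  8.480e-01] 0.04068108203621224 [-0.7  0.5 -0. ]
top 152 ax [-0.0015  0.0454] lat [-0.0318  0.066 ] z [-0.0375  0.4222]
scene 1385 ax [-0.0005  0.0903] lat [-0.0319  0.0144] z [-0.0184  0.0303]
```

```bash
python3 -c "
from workcell import workorder
print(workorder.job_done())"
```

```text
the job is handed in; nothing more can be done
None
```

The red cup lies in the cradle against the end stop, the keeper lever is on the green mark (1.344 rad measured against 1.346), and the job was handed in at about 22 s.

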